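Load the drilling fixture: brass blank into the vee, then clamp

ROBOT

A 7-joint arm with a two-finger parallel gripper is mounted at the origin on the work surface. World frame = base frame: x ahead of the robot, y to its left, z up, the work surface at z = 0. Lengths are in m, angles in degrees, forces in N, time in s.
With the tool pointing down it reaches from about 0.425 to 0.825 m from the base axis. Payload 3.6 kg.
Tool frame: the origin (TCP) lies midway between the tips of the shut fingers; the grasp point (between the pads) lies 19 mm behind it (manip.pinch_z is the distance from the TCP to the grasp point, in m); y points along the fingers, x is the direction in which the jaws open and shut, and the axes are right-handed (so a half turn about y gives the same grasp; the last joint's range is limited). The gripper opens to 93 mm and grips with 3 to 60 N. Pads are 15 mm wide; open, the fingers measure 128 mm over their backs; the gripper's body (75 mm by 188 mm) begins 65 mm behind the grasp point.
Start: joints at [-70.56, 35.231, -0.722, 81.555, 0.464, 63.22, -2.315], TCP at [0.232, 0.607, 0.219] pointing down, gripper open.
Joint ranges: [-178.69, 178.69], [-17.37, 117.87], [-77.05, 75.6], [15.02, 138.74], [-78.02, 258.01], [0.78, 113.62], [-162.83, 162.83]. Speed limits (degrees/s): [159.86, 159.86, 180, 180, 180, 180, 180].

INTERFACE

Orientations are given as a 3x3 rotation matrix whose columns are the frame's x, y, z axes.
In Python, from rig import manip gives the robot as it stands.
- The arm moves only by the tool step_arm, never from a script. Its argument "targets" is a list of rows, each a list of 3 entries, a list of its own where there are three numbers: the closure, from 0 (fully open) to 1 (shut), then the shift along the world's x, y, z in mm, then the turn about the world's z in degrees. A call has 1 to 10 rows; each row shifts and turns the pose as measured when the row begins; what a row does not reach is not made up. A row lasts 1/8 s, in which the tool goes at most 62.5 mm and 10.7 degrees, less where a joint would pass 70% of its speed; a pose out of reach is approached as far as the arm can. A call with a gripper value outside its range is refused whole. The fingers move at their own pace and stop on an object; "newtons" is the grip in N (left out, the last holds). Time passes only in rows, so rows that do not move let the fingers close. It gives the time, the measured TCP pose, the force and the opening at its end, in the units of the state.
- manip.read_state(): the state, without advancing time (a new reading comes with each control period).
- manip.grab_frame(name): name is "scene" or "top"; returns a dict with "img" (480x640x3 uint8, red, green, blue), "fov_y" (degrees; the focal length in pixels is half the picture's height over the tangent of half this angle, whatever the lens; pixels are square), "cx", "cy" (the principal point, pixels), "world_from_camera" (4x4, takes a point from camera to world coordinates). Camera axes: x right, y up, looking along -z (the intrinsics and any distortion apply to the point x, -y, -z); pixel columns grow to the right and rows downward; lengths in m; the calibration is good to about 2 mm. A picture is of the moment at which its call begins. There is no depth.
- manip.finish_job(): hands the job in, once; it reports no verdict.
The state is a dict: "time_s": time; "joints": joint angles; "joint_vel": joint speeds; "effort": joint torques, N m; "ee_pos": TCP position; "orientation": TCP orientation; "wrist_force": force on the tool from outside, world axes, zero at the start; "torque": the same for the moment, N m; "opening": finger opening in m.
Only numpy, scipy, OpenCV 4.12 (cv2) and the standard library are available. Lean on these libraries where they do the work, as an engineer would, in place of code of your own. Each camera call takes 0.05 s, during which the arm holds its last target. There are 200 camera calls.

TASK

Set up the thick brass bar blank in the drilling fixture: stand it on the fixture's bed, and with the clamp still open press it home into the vee with a steady push of about 10 newtons until it bears on both faces. Feel your way in, for above 25 newtons the soft brass is bruised. Once it is home, swing the clamp's lever round as far as it goes so that the pad holds the blank upright in the vee, let go, and leave the other things on the bench where they are.

Things in the scene. Friction and masses are not known exactly. Their poses are not given: they have to be found in the camera images.
- blank: the thicker of the two tall brass bars: a plain upright cylinder, 32 mm diameter, 100 mm tall, about 0.7 kg, standing on the bench. Origin: centre of its underside; z up along its axis.
- fixture: drilling fixture fixed to the bench: flat steel bed 264 mm (x) by 100 mm (y), 16 mm thick, carrying the vee block at its +x end and a toggle clamp at its -x end. Origin: centre of the bed's underside, on the bench; x points from the clamp to the vee (the way the blank is pushed), z up. The plunger's grey guide block stands on the bed from x = -30 to -6 mm, 36 mm wide (y), its top 62 mm above the bench.
- vee: steel vee block fixed on the bed, 60 mm tall (top 76 mm above the bench), from x = 56 to 112 mm and 84 mm wide in the fixture's frame. Its upright 90-degree groove opens towards the clamp (-x), each face at 45 degrees to x, 48 mm wide at the mouth (x = 56 mm), root at x = 80 mm; ground and oiled like the bed, friction about 0.12, so that a pushed blank drags with 1 to 3 N and centres itself. Same axes as the fixture, origin on the bed's top above the fixture's origin.
- seat (a point): the point on the bed's top (16 mm above the bench) where the centre of the blank's underside lies when the blank bears on both faces of the vee: x = 57.4 mm, y = 0 in the fixture's frame. Axes as the fixture's.
- pad: the clamp's round black rubber pad, 20 mm diameter, 6 mm thick, on the plunger's tip, its axis 40 mm above the bench and pointing along the fixture's x. Origin: centre of its front face. Fully open it stands 38 mm clear of a seated blank; it moves to +x as the lever closes and is sprung, holding a seated blank with about 9 N when the lever is closed.
- lever (a joint): angle of the clamp's lever, rad: 0 is fully open, 1.78 is closed against its stop, past its dead centre, where it stays by itself. It turns clockwise seen from above about an upright pivot, in a level plane, and takes about 1 to 4 N at the knob.
- knob_top (a point): centre of the top of the lever's upright black knob: a cylinder 20 mm in diameter from 60 to 102 mm above the bench, at 75 mm from the pivot. The steel lever arm below it is 14 mm wide, from 52 to 60 mm above the bench.
- lever_pivot (a point): the lever's pivot axis, at the lever's underside, 52 mm above the bench and behind the plunger, at x = -109 mm, y = 0 in the fixture's frame. From it the knob lies in the direction 140 degrees minus the lever's angle, counted from the fixture's +x towards +y.
- thin_bar: bystander: brass bar, 22 mm diameter, 100 mm tall, standing. Origin: centre of its underside.
- disc: bystander: short brass disc, 48 mm diameter, 36 mm tall. Origin: centre of its underside.
- oil_can: bystander: aluminium oil can, 60 mm diameter at the foot, 125 mm tall with its spout. Origin: centre of its underside.
There are look-alikes about, which are no part of the job. What is shaped like the blank but red, turquoise or white is not meant.

How it is judged:
By the outcome, as a careful person would: the job done as asked, in the order asked, and still so for the second after the job is handed in, with the robot touching nothing.
It also fails if it takes over 72 s, if anything falls off the work surface, if the arm or the gripper's body presses on something with over 40 N, if the wrist force passes 120 N, or if a joint passes its speed limit or range.

## Working session

There is one attempt and no reset: what is moved stays moved. The work goes in short steps, Python scripts to look and compute and a tool call to move; the robot and the scene stay as the last step left them, time stands still between calls to the robot, and variables do not carry over. Pictures are saved under pics/ and viewed, about 8 in all and at most 12, crops included, and the job is handed in when it is done.

Besides the shell and the picture viewer there is one more tool, called after "Call:" as name(argument=value, ...), one argument or row to a line, values as JSON. step_arm: Moves the arm, as the interface text tells. Its arguments: {"type":"object","properties":{"targets":{"type":"array"},"newtons":{"type":"number"}},"required":["targets"]}

```bash
ls; mkdir -p pics; python3 - <<'E'
from rig import manip
import cv2
for n in("scene","top"):
    f=manip.grab_frame(n); cv2.imwrite(f"pics/{n}0.png",f["img"][:,:,::-1]); print(n,f["fov_y"],f["cx"],f["cy"],f["world_from_camera"].round(4).tolist(),[k for k in f])
print(manip.read_state(),manip.pinch_z)
E
```

```text
pics
scene 57.1500030033103 316.4140034729469 239.3248231233323 [[-0.2141, -0.715, 0.6655, 1.0978], [0.9767, -0.1646, 0.1374, 0.2056], [0.0113, 0.6795, 0.7336, 0.6456], [0.0, 0.0, 0.0, 1.0]] ['img', 'fov_y', 'cx', 'cy', 'world_from_camera']
top 50.91217691640223 319.21772282213493 243.99843104318987 [[0.021, 0.9725, -0.2319, 0.3668], [-0.9998, 0.0196, -0.0085, 0.1093], [-0.0037, 0.232, 0.9727, 0.9193], [0.0, 0.0, 0.0, 1.0]] ['img', 'fov_y', 'cx', 'cy', 'world_from_camera']
{'time_s': 0.1, 'joints': array([-70.55979119,  35.28324436,  -0.7230455 ,  81.63076721,
         0.46495808,  63.21870289,  -2.3144888 ]), 'joint_vel': array([ 0.01541297, -0.08923034,  0.01607216, -0.30081363,  0.12553591,
       -0.00724205, -0.00667034]), 'effort': array([ 1.94427696e-03, -4.60042477e+01,  2.10087905e-01, -1.66247571e+01,
       -6.12136745e-02,  1.68909004e-02,  1.09006091e-04]), 'ee_pos': array([0.23224092, 0.60634513, 0.2176102 ]), 'orientation': array([[ 3.57617590e-01, -7.74130084e-04, -9.33867796e-01],
       [ 9.33865368e-01, -2.12955013e-03,  3.57618426e-01],
       [-2.26556147e-03, -9.99997433e-01, -3.86313092e-05]]), 'wrist_force': array([-0.36649112,  0.74832095, -0.30507754]), 'torque': array([ 0.0130257 , -0.01448503,  0.00813429]), 'opening': 0.09292598820703496} 0.0188
```

View pics/scene0.png

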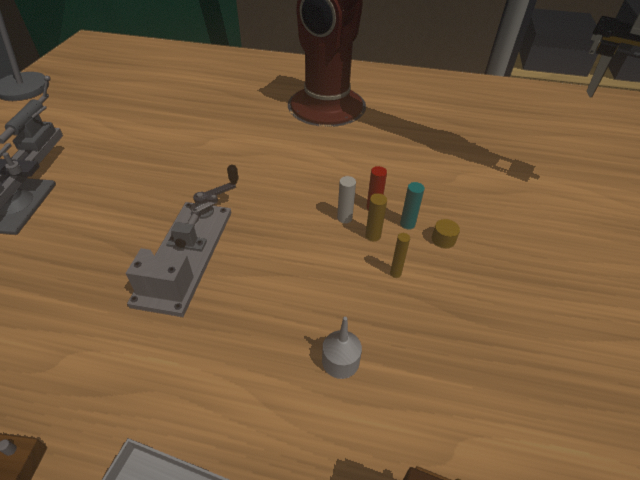

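View pics/top0.png

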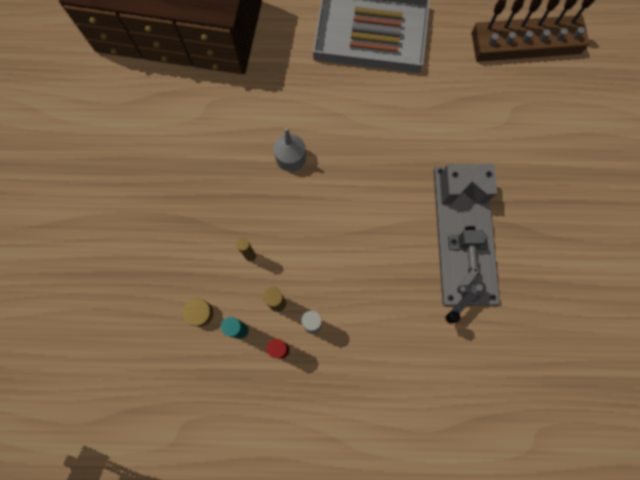

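Top view: candidates for the blank are the brass bar at (275,299), thin brass bar (246,247), disc (198,312), white (312,321), turquoise (234,327) and red (278,348). By description I choose (275,299). The fixture bed spans about (434,168) to (498,305), vee at the top, knob at (453,317). I'll check with a crop.

```bash
cat > h.py <<'E'
import numpy as np, cv2
from rig import manip
def ray(f,u,v):
    fl=f["img"].shape[0]/2/np.tan(np.radians(f["fov_y"])/2); T=np.array(f["world_from_camera"])
    d=T[:3,:3]@np.array([(u-f["cx"])/fl,-(v-f["cy"])/fl,-1]); return T[:3,3],d
def onz(f,u,v,z):
    o,d=ray(f,u,v); return o+d*(z-o[2])/d[2]
def proj(f,p):
    fl=f["img"].shape[0]/2/np.tan(np.radians(f["fov_y"])/2); T=np.array(f["world_from_camera"])
    q=T[:3,:3].T@(np.array(p)-T[:3,3]); return f["cx"]-fl*q[0]/q[2], f["cy"]+fl*q[1]/q[2]
def crop(f,x0,y0,w,h,s,name):
    cv2.imwrite(name,cv2.resize(f["img"][y0:y0+h,x0:x0+w,::-1],None,fx=s,fy=s,interpolation=cv2.INTER_CUBIC))
E
python3 - <<'E'
from h import *
f=manip.grab_frame("top"); g=manip.grab_frame("scene")
a=cv2.resize(f["img"][150:340,420:520],None,fx=3.1,fy=3.1,interpolation=2)
b=cv2.resize(f["img"][225:365,180:330],None,fx=3.1,fy=3.1,interpolation=2)
H=max(len(a),len(b)); P=lambda i:np.pad(i,((0,H-len(i)),(0,0),(0,0)))
cv2.imwrite("pics/c1.png",cv2.convertScaleAbs(np.hstack([P(a),P(b)])[:,:,::-1],alpha=1.8))
hsv=cv2.cvtColor(f["img"],cv2.COLOR_RGB2HSV)
for n,(u,v) in dict(blank=(275,299),thin=(244,244),disc=(198,312)).items(): print(n,hsv[v,u],onz(f,u,v,.1 if n!="disc" else .036))
E
```

```text
blank [ 20 139 125] [0.46856836 0.18652508 0.1       ]
thin [ 20 141 127] [0.55956839 0.24216671 0.1       ]
disc [ 20 137 136] [0.45101486 0.32612155 0.036     ]
```

View pics/c1.png

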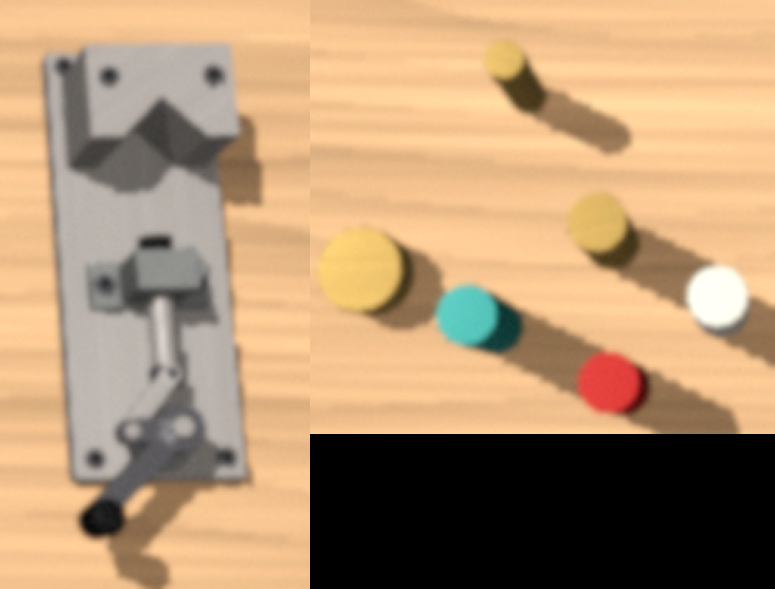

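The crop shows the thick brass blank's top centred at crop (598,221), in full picture (272.9,296.3). It is clearly thicker than the thin bar at (505,60). The fixture corners and vee are visible, with the groove root at crop (162,100).

```bash
python3 - <<'E'
from h import *
f=manip.grab_frame("top"); g=manip.grab_frame("scene")
def pt(x,y,z): return onz(f,420+x/3.1-.35,150+y/3.1-.35,z)[:2]*1000
# (crop px, height, fixture xy)
L=[((45,57),.016,(132,50)),((72,481),.016,(-132,50)),((246,481),.016,(-132,-50)),((83,46),.076,(112,42)),((230,45),.076,(112,-42)),((238,133),.076,(56,-42)),((92,138),.076,(56,42)),((162,100),.076,(80,0))]
W=np.array([pt(*c,z) for c,z,_ in L]); F=np.array([q for *_,q in L],float)
# rigid fit
Fc,Wc=F-F.mean(0),W-W.mean(0); th=np.arctan2((Fc[:,0]*Wc[:,1]-Fc[:,1]*Wc[:,0]).sum(),(Fc*Wc).sum())
R=np.array([[np.cos(th),-np.sin(th)],[np.sin(th),np.cos(th)]]); t=W.mean(0)-R@F.mean(0)
print("yaw",np.degrees(th),"t",t); print((W-(F@R.T+t)).round(1).tolist())
k=pt(102,517,.102); print("knob",k, "in fix",R.T@(k-t),"expected",(-109+75*np.cos(np.radians(140)),75*np.sin(np.radians(140))))
print("seat",R@[57.4,0]+t)
hsv=cv2.cvtColor(f["img"],cv2.COLOR_RGB2HSV)
for n,(x,y),z in(("blank",(598,221),.1),("thin",(505,60),.1),("disc",(362,268),.036),("turq",(469,315),.1),("red",(610,382),.1),("white",(717,297),.1)):
    print(n,onz(f,180+(x-310)/3.1-.35,225+y/3.1-.35,z)[:2]*1000)
# scene check of knob & blank by projection
s=R@[57.4,0]+t
for p in ((*k/1000,.102),(*(R@[80,0]+t)/1000,.076),(*(R@[-132,50]+t)/1000,.016),(*(R@[132,50]+t)/1000,.016),(*(R@[132,-50]+t)/1000,.016)): print(np.round(proj(g,p)))
E
```

```text
yaw 1.6926001348369006 t [ 607.45389107 -153.03142304]
[[-2.3, 0.1], [0.7, 0.6], [-0.1, 0.3], [0.1, 0.4], [-0.1, -0.2], [2.5, 0.1], [0.4, -0.9], [-1.2, -0.5]]
knob [ 446.11356973 -100.70442083] in fix [-159.72433541   57.06970412] expected (np.float64(-166.45333323392333), np.float64(48.20907072649046))
seat [ 664.82884649 -151.33599071]
blank [473.48397548 190.72380248]
thin [559.51129831 244.58572327]
disc [452.51931882 328.9971292 ]
turq [423.17928551 255.614547  ]
red [390.65262355 181.02733358]
white [435.11561296 127.12868865]
[233. 165.]
[158. 260.]
[231. 206.]
[181. 311.]
[126. 301.]
```

Call:
step_arm(
  targets=[
    [0.35, [30, -52, 0], 7.5],
    [0.35, [30, -52, 0], 7.5],
    [0.35, [30, -52, 0], 7.6],
    [0.35, [30, -52, 0], 0],
    [0.35, [30, -52, 0], 0],
    [0.35, [30, -52, 0], 0],
    [0.35, [30, -52, 0], 0],
    [0.35, [30, -52, 0], 0],
    [0.35, [0, 0, 0], 0],
    [0.35, [0, 0, 0], 0],
  ],
)

```text
time_s: 1.55
ee_pos: [0.4769, 0.1772, 0.2185]
orientation: [[-0.042, 0.003, -0.999], [0.999, 0.001, -0.042], [0.001, -1.0, -0.003]]
wrist_force: [0.3, -0.2, -1.0]
opening: 0.0605
```

Call:
step_arm(
  targets=[
    [0.35, [-3, 13, -40], -0.7],
    [0.35, [0, 0, -40], 0],
    [0.35, [0, 0, 0], 0],
  ],
)

```text
time_s: 1.92
ee_pos: [0.4728, 0.1957, 0.138]
orientation: [[-0.037, 0.006, -0.999], [0.999, 0.005, -0.037], [0.005, -1.0, -0.006]]
wrist_force: [0.5, -0.1, 0.4]
opening: 0.0605
```

```bash
python3 - <<'E'
from h import *
f=manip.grab_frame("top"); g=manip.grab_frame("scene"); s=manip.read_state()
print(s["ee_pos"],s["wrist_force"],s["orientation"][:,0])
def cut(f,x0,y0): return cv2.resize(f["img"][y0:y0+130,x0:x0+130],None,fx=3,fy=3,interpolation=2)
cv2.imwrite("pics/c2.png",cv2.convertScaleAbs(np.hstack([cut(f,210,230),cut(g,310,140)])[:,:,::-1],alpha=1.8))
p=s["ee_pos"]; print(proj(f,p),proj(g,p), "blank est",proj(g,(.4735,.1907,.1)),proj(g,(.4735,.1907,0)))
E
```

```text
[0.47527717 0.19659843 0.1408148 ] [0.68822366 0.37253192 0.19004775] [-0.03691053  0.99929016  0.00753584]
(np.float64(266.3623209016162), np.float64(291.24963538343115)) (np.float64(383.050113245336), np.float64(181.2108441204619)) blank est (np.float64(377.3001281251969), np.float64(197.21586385498853)) (np.float64(371.7293113749357), np.float64(234.28107017074748))
```

View pics/c2.png

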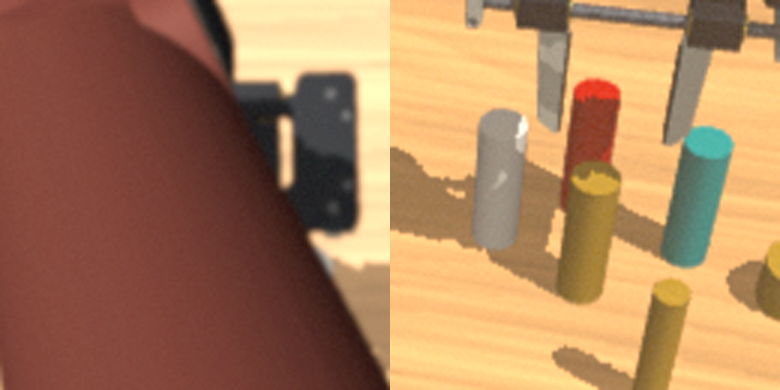

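Scene crop: the blank's top is at full (378.7,199.7), the fingertips straddle it at (363,183) and (404,187), and all neighbours are clear. I'm descending now.

Call:
step_arm(
  targets=[
    [0.35, [-2, -5, -5], 0.4],
    [0.35, [0, 0, -20], 0],
    [0.35, [0, 0, -20], 0],
    [0.35, [0, 0, -20], 0],
    [0.35, [0, 0, -10], 0],
    [0.35, [0, 0, 0], 0],
  ],
)

```text
time_s: 2.78
ee_pos: [0.4783, 0.1928, 0.0715]
orientation: [[-0.045, 0.028, -0.999], [0.999, 0.014, -0.045], [0.013, -0.999, -0.029]]
wrist_force: [0.2, 0.0, -0.0]
opening: 0.0605
```

Call:
step_arm(
  targets=[
    [0.35, [-5, -1, -5], 0],
    [0.35, [0, 0, 0], 0],
    [0.35, [0, 0, 0], 0],
  ],
)

```text
time_s: 3.15
ee_pos: [0.4741, 0.1922, 0.0681]
orientation: [[-0.045, 0.032, -0.998], [0.999, 0.016, -0.045], [0.014, -0.999, -0.032]]
wrist_force: [-0.0, 0.2, -0.6]
opening: 0.0604
```

Call:
step_arm(
  newtons=20,
  targets=[
    [0.8, [0, 0, 0], 0],
    [0.8, [0, 0, 0], 0],
    [0.8, [0, 0, 0], 0],
    [0.8, [0, 0, 0], 0],
    [0.8, [0, 0, 0], 0],
  ],
)

```text
time_s: 3.78
ee_pos: [0.4746, 0.1921, 0.0686]
orientation: [[-0.045, 0.033, -0.998], [0.999, 0.016, -0.044], [0.014, -0.999, -0.033]]
wrist_force: [-1.1, -0.1, -0.6]
opening: 0.0323
```

Call:
step_arm(
  targets=[
    [0.8, [0, 0, 10], 0],
    [0.8, [0, 0, 20], 0],
    [0.8, [0, 0, 20], 0],
    [0.8, [0, 0, 20], 0],
    [0.8, [0, 0, 0], 0],
    [0.8, [0, 0, 0], 0],
  ],
)

```text
time_s: 4.53
ee_pos: [0.4674, 0.1893, 0.1364]
orientation: [[-0.045, 0.017, -0.999], [0.999, 0.01, -0.045], [0.009, -1.0, -0.017]]
wrist_force: [0.6, 0.3, -7.0]
opening: 0.0317
```

Call:
step_arm(
  targets=[
    [0.8, [0, 0, 25], 0],
    [0.8, [20, 0, 15], 0],
    [0.8, [45, -10, 5], 0],
    [0.8, [45, -25, 0], 0],
    [0.8, [35, -40, 0], 0],
    [0.8, [20, -50, 0], 0],
    [0.8, [10, -50, 0], 0],
    [0.8, [0, -50, 0], 0],
    [0.8, [0, -40, 0], 0],
    [0.8, [0, 0, 0], 0],
  ],
)

```text
time_s: 5.78
ee_pos: [0.6339, -0.0853, 0.1629]
orientation: [[-0.051, -0.019, -0.999], [0.999, 0.004, -0.051], [0.005, -1.0, 0.018]]
wrist_force: [-0.6, 0.9, -7.2]
opening: 0.0315
```

Call:
step_arm(
  targets=[
    [0.8, [0, 0, 0], 0],
    [0.8, [0, 0, 0], 0],
  ],
)

```text
time_s: 6.02
ee_pos: [0.6325, -0.0829, 0.1602]
orientation: [[-0.053, -0.024, -0.998], [0.999, 0.007, -0.053], [0.008, -1.0, 0.023]]
wrist_force: [0.2, 0.6, -6.0]
opening: 0.032
```

Call:
step_arm(
  targets=[
    [0.8, [10, -34, 5], -0.7],
    [0.8, [10, -30, 0], -0.7],
    [0.8, [0, 0, 0], 0],
    [0.8, [0, 0, 0], 0],
  ],
)

```text
time_s: 6.52
ee_pos: [0.6533, -0.138, 0.1637]
orientation: [[-0.041, -0.026, -0.999], [0.999, 0.014, -0.041], [0.015, -1.0, 0.025]]
wrist_force: [-0.3, 0.3, -5.5]
opening: 0.0316
```

```bash
python3 - <<'E'
from h import *
f=manip.grab_frame("top"); g=manip.grab_frame("scene"); s=manip.read_state()
print(s["ee_pos"],s["wrist_force"],s["orientation"])
def cut(f,x0,y0): return cv2.resize(f["img"][y0:y0+190,x0:x0+125],None,fx=3,fy=3,interpolation=2)
cv2.imwrite("pics/c3.png",cv2.convertScaleAbs(np.hstack([cut(f,410,140),cut(g,120,140)])[:,:,::-1],alpha=1.8))
E
```

```text
[ 0.65311179 -0.13877042  0.16382896] [-0.31557814 -0.54220636 -6.66641755] [[-0.04072731 -0.02585507 -0.99883572]
 [ 0.99907608  0.01267427 -0.04106519]
 [ 0.01372125 -0.99958535  0.02531499]]
```

View pics/c3.png

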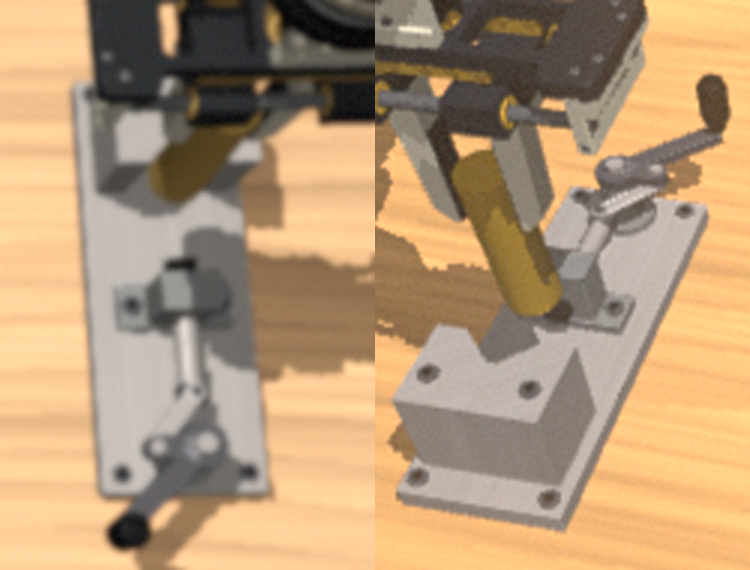

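The blank is held above the bed in front of the vee. Its bottom is at scene (172.7,240), top (154,195), and at top-view (467,201). I'll check whether the lean is only perspective.

```bash
python3 - <<'E'
from h import *
f=manip.grab_frame("top"); g=manip.grab_frame("scene"); s=manip.read_state()
p=s["ee_pos"]; 
for n,c in(("scene",g),("top",f)):
    print(n,"bottom",proj(c,p+[0,0,-.068]),"top",proj(c,p+[0,0,.032]),"tcp",proj(c,p))
# triangulate observed bottom
def tri(a,b):
    (o1,d1),(o2,d2)=a,b; A=np.stack([d1,-d2],1); t=np.linalg.lstsq(A,o2-o1,rcond=None)[0]; return (o1+d1*t[0]+o2+d2*t[1])/2, np.linalg.norm(o1+d1*t[0]-o2-d2*t[1])
print(tri(ray(f,467.0,200.3),ray(g,172.7,240-3)))
E
```

```text
scene bottom (np.float64(170.05098774472907), np.float64(238.5380053438281)) top (np.float64(154.83730477054945), np.float64(193.96820319665392)) tcp (np.float64(160.05435359422788), np.float64(209.25199964871157))
top bottom (np.float64(469.39767679970976), np.float64(195.83303376667462)) top (np.float64(488.1810937384458), np.float64(174.49741629388836)) tcp (np.float64(481.6728000018828), np.float64(181.8900257438484))
(array([ 0.64650964, -0.13701007,  0.0931182 ]), np.float64(0.002472314565930011))
```

Call:
step_arm(
  targets=[
    [0.8, [2, -7, -10], -0.4],
    [0.8, [0, -6, -15], -0.3],
    [0.8, [0, 0, -15], 0],
    [0.8, [0, 0, -10], 0],
    [0.8, [0, 0, -5], 0],
    [0.8, [0, 0, 0], 0],
    [0.8, [0, 0, 0], 0],
  ],
)

```text
time_s: 7.6
ee_pos: [0.6545, -0.1521, 0.104]
orientation: [[-0.028, -0.027, -0.999], [1.0, 0.013, -0.029], [0.014, -1.0, 0.027]]
wrist_force: [0.5, -0.7, -6.4]
opening: 0.0319
```

Call:
step_arm(
  targets=[
    [0.8, [0, 0, -6], 0],
    [0.8, [0, 0, -6], 0],
    [0.8, [0, 0, -3], 0],
    [0.8, [0, 0, -1], 0],
    [0.8, [0, 0, 0], 0],
  ],
)

```text
time_s: 8.22
ee_pos: [0.6553, -0.152, 0.0879]
orientation: [[-0.029, -0.025, -0.999], [0.999, 0.013, -0.029], [0.014, -1.0, 0.025]]
wrist_force: [0.1, 0.6, -6.5]
opening: 0.0317
```

Call:
step_arm(
  targets=[
    [0.8, [0, 0, -2], 0],
    [0.8, [0, 0, -1], 0],
    [0.8, [0, 0, 0], 0],
  ],
)

```text
time_s: 8.6
ee_pos: [0.6558, -0.1522, 0.0857]
orientation: [[-0.028, -0.024, -0.999], [1.0, 0.013, -0.029], [0.013, -1.0, 0.024]]
wrist_force: [0.0, 0.0, -6.4]
opening: 0.0314
```

Call:
step_arm(
  targets=[
    [0.8, [0, 0, -1], 0],
    [0.8, [0, 0, -1], 0],
    [0.8, [0, 0, 0], 0],
  ],
)

```text
time_s: 8.98
ee_pos: [0.6565, -0.1523, 0.0855]
orientation: [[-0.028, -0.022, -0.999], [1.0, 0.012, -0.029], [0.013, -1.0, 0.022]]
wrist_force: [0.1, -0.7, -5.4]
opening: 0.0318
```

Call:
step_arm(
  targets=[
    [0.8, [0, 0, -2], 0],
    [0.8, [0, 0, -2], 0],
  ],
)

```text
time_s: 9.22
ee_pos: [0.6575, -0.1524, 0.0853]
orientation: [[-0.028, -0.019, -0.999], [1.0, 0.012, -0.029], [0.012, -1.0, 0.019]]
wrist_force: [-3.1, 1.1, 6.0]
opening: 0.0318
```

Call:
step_arm(
  targets=[
    [0.8, [0, 0, 0], 0],
    [0.5, [0, 0, 0], 0],
    [0.35, [0, 0, 0], 0],
    [0.35, [0, 0, 0], 0],
    [0.35, [0, 0, 0], 0],
  ],
)

```text
time_s: 9.85
ee_pos: [0.6603, -0.1529, 0.0867]
orientation: [[-0.028, -0.012, -1.0], [1.0, 0.011, -0.028], [0.011, -1.0, 0.012]]
wrist_force: [-0.6, 0.4, 0.4]
opening: 0.06
```

Call:
step_arm(
  targets=[
    [0.35, [0, 0, 20], 0],
    [0.35, [0, 0, 30], 0],
    [0.35, [0, 0, 25], 0],
    [0.35, [-15, 0, 0], 0],
    [0.35, [-35, 0, 0], 0],
    [1.0, [0, 0, 0], 0],
    [1.0, [0, 0, 0], 0],
  ],
)

```text
time_s: 10.72
ee_pos: [0.6102, -0.1527, 0.1641]
orientation: [[-0.029, -0.01, -1.0], [1.0, 0.011, -0.029], [0.011, -1.0, 0.009]]
wrist_force: [0.5, -0.2, 0.1]
opening: 0.0446
```

```bash
python3 - <<'E'
from h import *
f=manip.grab_frame("top"); g=manip.grab_frame("scene"); s=manip.read_state()
print(s["ee_pos"],s["wrist_force"],s["orientation"],s["opening"])
def cut(f,x0,y0): return cv2.resize(f["img"][y0:y0+190,x0:x0+125],None,fx=3,fy=3,interpolation=2)
cv2.imwrite("pics/c4.png",cv2.convertScaleAbs(np.hstack([cut(f,410,140),cut(g,120,140)])[:,:,::-1],alpha=1.8))
E
```

```text
[ 0.61025331 -0.15279455  0.16385111] [-0.10450673 -0.00244703 -0.32325553] [[-0.02883732 -0.01030367 -0.99953101]
 [ 0.99952693  0.01039919 -0.02894441]
 [ 0.01069255 -0.99989284  0.00999891]] 0.036874730593794744
```

View pics/c4.png

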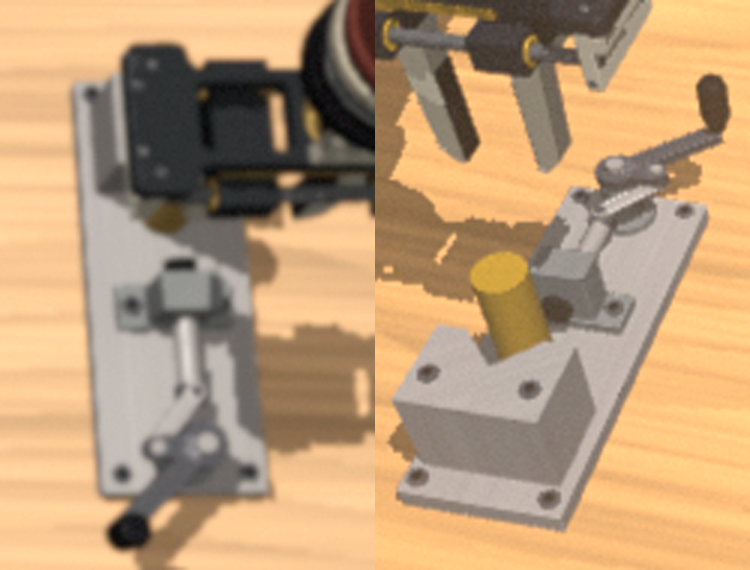

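The blank stands upright in front of the vee, its top at scene (162.3,229.3).

```bash
python3 - <<'E'
from h import *
g=manip.grab_frame("scene"); s=manip.read_state(); print(s["ee_pos"])
th=np.radians(1.6926);R=np.array([[np.cos(th),-np.sin(th)],[np.sin(th),np.cos(th)]]);t=np.array([607.45,-153.03])
for b in(0,-3):
  w=onz(g,162.0,229.0+b,.116)[:2]*1000; print("blank",w,R.T@(w-t))
  # known vee reference: root (80,0,76) seen at crop (487,362)
  w=onz(g,120+112/3-.33,140+362/3-.33+b,.076)[:2]*1000; print("root",w,R.T@(w-t))
p=s["ee_pos"]; print(proj(g,p))
for x in(-109,-30,3.4,42): print(x,R@[x,0]+t)
E
```

```text
[ 0.61021937 -0.152744    0.16370615]
blank [ 652.22095491 -149.25554101] [44.86290734  2.45040588]
root [ 688.1149528  -151.58212669] [80.67252338 -0.93537094]
blank [ 645.75110617 -152.37246741] [38.30381639 -0.47405968]
root [ 682.0171399  -154.57439907] [74.48898788 -3.74622574]
(np.float64(164.3175473375676), np.float64(190.72167761461742))
-109 [ 498.49755852 -156.24954895]
-30 [ 577.4630895  -153.91611439]
3.4 [ 610.84851652 -152.9295737 ]
42 [ 649.4316747  -151.78943985]
```

Call:
step_arm(
  targets=[
    [1.0, [0, 0, 0], 0],
    [1.0, [4, 0, -20], 0],
    [1.0, [0, 0, -20], 0],
    [1.0, [0, 0, -20], 0],
    [1.0, [0, 0, -10], 0],
    [1.0, [0, 0, 0], 0],
    [1.0, [0, 0, 0], 0],
  ],
)

```text
time_s: 11.75
ee_pos: [0.6155, -0.1517, 0.0861]
orientation: [[-0.03, -0.013, -0.999], [0.999, 0.012, -0.03], [0.012, -1.0, 0.013]]
wrist_force: [0.6, -0.6, -0.1]
opening: 0.0006
```

Call:
step_arm(
  targets=[
    [1.0, [0, 0, -12], 0],
    [1.0, [0, 0, -12], 0],
    [1.0, [0, 0, -6], 0],
    [1.0, [0, 0, 0], 0],
  ],
)

```text
time_s: 12.25
ee_pos: [0.6161, -0.1519, 0.0551]
orientation: [[-0.03, -0.011, -0.999], [0.999, 0.011, -0.03], [0.012, -1.0, 0.011]]
wrist_force: [0.8, -0.2, -0.2]
opening: 0.0007
```

Call:
step_arm(
  targets=[
    [1.0, [2, 0, 0], 0],
    [1.0, [2, 0, 0], 0],
    [1.0, [2, 0, 0], 0],
    [1.0, [2, 0, 0], 0],
  ],
)

```text
time_s: 12.75
ee_pos: [0.6254, -0.1521, 0.056]
orientation: [[-0.03, -0.009, -1.0], [0.999, 0.011, -0.03], [0.011, -1.0, 0.009]]
wrist_force: [-0.2, 0.2, -0.2]
opening: 0.0006
```

Call:
step_arm(
  targets=[
    [1.0, [2, 0, 0], 0],
    [1.0, [2, 0, 0], 0],
    [1.0, [2, 0, 0], 0],
  ],
)

```text
time_s: 13.12
ee_pos: [0.6301, -0.1523, 0.056]
orientation: [[-0.03, -0.013, -0.999], [0.999, 0.011, -0.03], [0.011, -1.0, 0.012]]
wrist_force: [-2.5, -0.8, 2.0]
opening: 0.0005
```

Call:
step_arm(
  targets=[
    [1.0, [1.5, 0, 0], 0],
    [1.0, [1.5, 0, 0], 0],
    [1.0, [1.5, 0, 0], 0],
  ],
)

```text
time_s: 13.5
ee_pos: [0.6343, -0.1525, 0.0561]
orientation: [[-0.03, -0.014, -0.999], [0.999, 0.011, -0.03], [0.011, -1.0, 0.013]]
wrist_force: [-1.3, 0.5, 1.8]
opening: 0.0005
```

Call:
step_arm(
  targets=[
    [1.0, [-3, 0, 0], 0],
    [1.0, [0, 0, -6], 0],
    [1.0, [0, 0, -5], 0],
    [1.0, [0, 0, 0], 0],
  ],
)

```text
time_s: 14.0
ee_pos: [0.6329, -0.152, 0.0439]
orientation: [[-0.03, -0.01, -0.999], [0.999, 0.011, -0.03], [0.011, -1.0, 0.01]]
wrist_force: [-0.0, 0.4, 0.6]
opening: 0.0007
```

Call:
step_arm(
  targets=[
    [1.0, [1.5, 0, 0], 0],
    [1.0, [1.5, 0, 0], 0],
    [1.0, [1, 0, 0], 0],
    [1.0, [1, 0, 0], 0],
  ],
)

```text
time_s: 14.5
ee_pos: [0.6365, -0.1523, 0.0439]
orientation: [[-0.03, -0.014, -0.999], [0.999, 0.011, -0.03], [0.011, -1.0, 0.014]]
wrist_force: [-2.2, -0.5, 0.5]
opening: 0.0005
```

Call:
step_arm(
  targets=[
    [1.0, [1, 0, 0], 0],
    [1.0, [1, 0, 0], 0],
  ],
)

```text
time_s: 14.75
ee_pos: [0.6384, -0.1524, 0.0439]
orientation: [[-0.03, -0.014, -0.999], [0.999, 0.011, -0.03], [0.011, -1.0, 0.014]]
wrist_force: [-2.7, -0.4, 1.4]
opening: 0.0009
```

Call:
step_arm(
  targets=[
    [1.0, [1, 0, 0], 0],
    [1.0, [1, 0, 0], 0],
  ],
)

```text
time_s: 15.0
ee_pos: [0.6404, -0.1523, 0.0439]
orientation: [[-0.03, -0.015, -0.999], [0.999, 0.011, -0.03], [0.012, -1.0, 0.014]]
wrist_force: [-3.0, 0.7, 2.5]
opening: 0.0006
```

Call:
step_arm(
  targets=[
    [1.0, [1, 0, 0], 0],
  ],
)

```text
time_s: 15.12
ee_pos: [0.6404, -0.1522, 0.0439]
orientation: [[-0.03, -0.017, -0.999], [0.999, 0.011, -0.03], [0.012, -1.0, 0.017]]
wrist_force: [-5.6, -0.4, 4.9]
opening: 0.0005
```

Call:
step_arm(
  targets=[
    [1.0, [1, 0, 0], 0],
  ],
)

```text
time_s: 15.25
ee_pos: [0.6403, -0.1522, 0.0439]
orientation: [[-0.03, -0.02, -0.999], [0.999, 0.012, -0.03], [0.012, -1.0, 0.019]]
wrist_force: [-6.2, -0.5, 3.9]
opening: 0.0003
```

Call:
step_arm(
  targets=[
    [1.0, [1, 0, 0], 0],
  ],
)

```text
time_s: 15.38
ee_pos: [0.6401, -0.1522, 0.044]
orientation: [[-0.029, -0.022, -0.999], [0.999, 0.012, -0.03], [0.012, -1.0, 0.022]]
wrist_force: [-5.8, 0.7, 3.6]
opening: 0.0007
```

Call:
step_arm(
  targets=[
    [1.0, [-4, 0, 0], 0],
    [1.0, [-4, 0, 0], 0],
    [1.0, [0, 0, 15], 0],
    [1.0, [0, 0, 30], 0],
    [1.0, [0, 0, 40], 0],
    [1.0, [-55, 0, 0], 0],
    [1.0, [-55, 0, 0], 0],
    [1.0, [-40, 0, 0], 0],
    [1.0, [0, 0, 0], 0],
    [1.0, [0, 0, 0], 0],
  ],
)

```text
time_s: 16.62
ee_pos: [0.4898, -0.1525, 0.1407]
orientation: [[-0.031, 0.009, -0.999], [0.999, 0.007, -0.031], [0.007, -1.0, -0.009]]
wrist_force: [0.5, -0.0, 0.0]
opening: 0.0004
```

```bash
python3 - <<'E'
from h import *
f=manip.grab_frame("top"); g=manip.grab_frame("scene"); s=manip.read_state()
print(s["ee_pos"],s["orientation"].round(3).tolist())
def cut(f,x0,y0): return cv2.resize(f["img"][y0:y0+190,x0:x0+125],None,fx=3,fy=3,interpolation=2)
cv2.imwrite("pics/c5.png",cv2.convertScaleAbs(np.hstack([cut(f,410,140),cut(g,120,140)])[:,:,::-1],alpha=1.8))
E
```

```text
[ 0.48971293 -0.1524333   0.14011029] [[-0.031, 0.008, -0.999], [0.999, 0.007, -0.031], [0.007, -1.0, -0.008]]
```

View pics/c5.png

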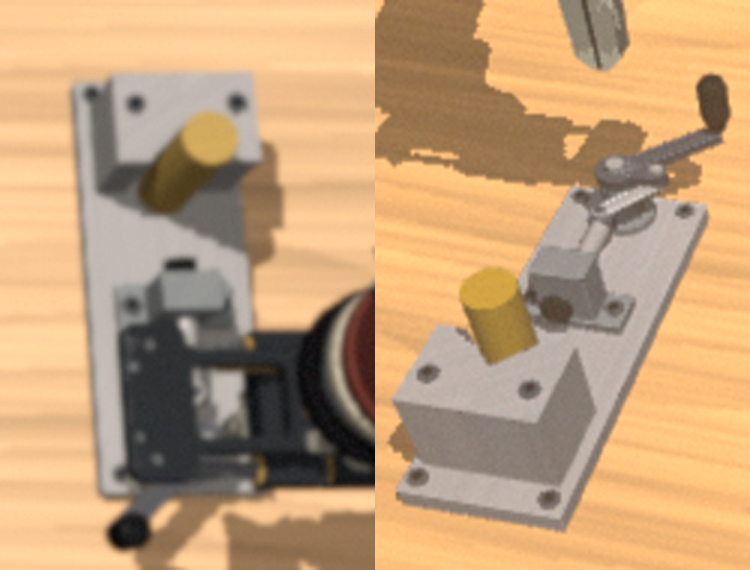

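The blank sits in the vee, its top at top-view (479.3,185.7). The tilt is now slightly tip-forward, so I'm returning slowly for a low push.

Call:
step_arm(
  targets=[
    [1.0, [12, 0, 0], 0],
    [1.0, [12, 0, 0], 0],
    [1.0, [12, 0, 0], 0],
    [1.0, [12, 0, 0], 0],
    [1.0, [12, 0, 0], 0],
    [1.0, [12, 0, 0], 0],
    [1.0, [12, 0, 0], 0],
    [1.0, [12, 0, 0], 0],
    [1.0, [12, 0, 0], 0],
    [1.0, [12, 0, 0], 0],
  ],
)

```text
time_s: 17.98
ee_pos: [0.6208, -0.1518, 0.1392]
orientation: [[-0.033, 0.01, -0.999], [0.999, 0.007, -0.033], [0.007, -1.0, -0.01]]
wrist_force: [0.7, 1.1, -0.3]
opening: 0.0004
```

```bash
python3 - <<'E'
from h import *
f=manip.grab_frame("top"); s=manip.read_state()
print(s["ee_pos"],s["orientation"].round(3).tolist())
th=np.radians(1.6926);R=np.array([[np.cos(th),-np.sin(th)],[np.sin(th),np.cos(th)]]);t=np.array([607.45,-153.03])
w=onz(f,410+209/3-.33,140+138/3-.33,.116)[:2]*1000; print(w,R.T@(w-t))
E
```

```text
[ 0.62268521 -0.15150332  0.13911402] [[-0.034, 0.012, -0.999], [0.999, 0.008, -0.034], [0.007, -1.0, -0.012]]
[ 664.59405198 -150.92087878] [57.1814165   0.42032875]
```

Call:
step_arm(
  targets=[
    [1.0, [5, 0, -10], 0],
    [1.0, [0, 0, -20], 0],
    [1.0, [0, 0, -20], 0],
    [1.0, [0, 0, -15], 0],
    [1.0, [0, 0, 0], 0],
  ],
)

```text
time_s: 18.65
ee_pos: [0.6273, -0.1514, 0.0699]
orientation: [[-0.034, 0.01, -0.999], [0.999, 0.008, -0.033], [0.008, -1.0, -0.01]]
wrist_force: [0.2, -0.2, 0.2]
opening: 0.0004
```

Call:
step_arm(
  targets=[
    [1.0, [2, 0, -10], 0],
    [1.0, [1, 0, -10], 0],
    [1.0, [0, 0, -5], 0],
    [1.0, [0, 0, 0], 0],
  ],
)

```text
time_s: 19.15
ee_pos: [0.6315, -0.1517, 0.0445]
orientation: [[-0.033, 0.012, -0.999], [0.999, 0.007, -0.033], [0.007, -1.0, -0.012]]
wrist_force: [0.1, -0.3, -0.1]
opening: 0.0007
```

Call:
step_arm(
  targets=[
    [1.0, [2, 0, 0], 0],
    [1.0, [1.5, 0, 0], 0],
    [1.0, [1, 0, 0], 0],
    [1.0, [1, 0, 0], 0],
  ],
)

```text
time_s: 19.65
ee_pos: [0.6381, -0.1519, 0.0456]
orientation: [[-0.033, 0.014, -0.999], [0.999, 0.007, -0.033], [0.006, -1.0, -0.014]]
wrist_force: [-0.3, 0.2, 0.2]
opening: 0.0005
```

Call:
step_arm(
  targets=[
    [1.0, [1, 0, 0], 0],
    [1.0, [1, 0, 0], 0],
  ],
)

```text
time_s: 19.9
ee_pos: [0.64, -0.1519, 0.0456]
orientation: [[-0.033, 0.014, -0.999], [0.999, 0.007, -0.033], [0.006, -1.0, -0.014]]
wrist_force: [-0.9, -0.6, 1.1]
opening: 0.0007
```

Call:
step_arm(
  targets=[
    [1.0, [1, 0, 0], 0],
  ],
)

```text
time_s: 20.02
ee_pos: [0.6401, -0.1519, 0.0456]
orientation: [[-0.033, 0.012, -0.999], [0.999, 0.007, -0.033], [0.007, -1.0, -0.012]]
wrist_force: [-1.8, -0.1, 1.4]
opening: 0.0004
```

Call:
step_arm(
  targets=[
    [1.0, [1, 0, 0], 0],
  ],
)

```text
time_s: 20.15
ee_pos: [0.6405, -0.152, 0.0455]
orientation: [[-0.033, 0.01, -0.999], [0.999, 0.007, -0.033], [0.007, -1.0, -0.01]]
wrist_force: [-2.1, 0.6, 1.1]
opening: 0.0005
```

Call:
step_arm(
  targets=[
    [1.0, [1.5, 0, 0], 0],
  ],
)

```text
time_s: 20.27
ee_pos: [0.6408, -0.1521, 0.0454]
orientation: [[-0.033, 0.007, -0.999], [0.999, 0.007, -0.033], [0.007, -1.0, -0.007]]
wrist_force: [-4.3, 1.2, 2.9]
opening: 0.0005
```

Call:
step_arm(
  targets=[
    [1.0, [1.5, 0, 0], 0],
  ],
)

```text
time_s: 20.4
ee_pos: [0.6409, -0.1521, 0.0452]
orientation: [[-0.033, 0.004, -0.999], [0.999, 0.007, -0.033], [0.007, -1.0, -0.004]]
wrist_force: [-4.7, 0.1, 5.0]
opening: 0.0005
```

Call:
step_arm(
  targets=[
    [1.0, [2.5, 0, 0], 0],
  ],
)

```text
time_s: 20.52
ee_pos: [0.6409, -0.1522, 0.045]
orientation: [[-0.032, -0.002, -0.999], [0.999, 0.008, -0.032], [0.008, -1.0, 0.002]]
wrist_force: [-9.0, 0.3, 6.9]
opening: 0.0004
```

Call:
step_arm(
  targets=[
    [1.0, [2.7, 0, 0], 0],
  ],
)

```text
time_s: 20.65
ee_pos: [0.6406, -0.1522, 0.045]
orientation: [[-0.032, -0.009, -0.999], [0.999, 0.008, -0.032], [0.009, -1.0, 0.009]]
wrist_force: [-10.1, 0.5, 7.7]
opening: 0.0005
```

Call:
step_arm(
  targets=[
    [1.0, [2.5, 0, 1], 0],
    [1.0, [2.5, 0, 1], 0],
  ],
)

```text
time_s: 20.9
ee_pos: [0.6403, -0.1521, 0.0455]
orientation: [[-0.031, -0.021, -0.999], [0.999, 0.009, -0.032], [0.01, -1.0, 0.021]]
wrist_force: [-6.4, 0.0, 1.2]
opening: 0.0004
```

Call:
step_arm(
  targets=[
    [1.0, [-2, 0, 0], 0],
    [1.0, [-4, 0, 0], 0],
    [1.0, [-4, 0, 10], 0],
    [1.0, [0, 0, 30], 0],
    [1.0, [0, 0, 40], 0],
    [0.35, [-50, 10, 15], 0],
    [0.35, [-50, 15, 0], 0],
    [0.35, [-40, 15, 0], 0],
    [0.35, [-30, 10, 0], 0],
    [0.35, [0, 0, 0], 0],
  ],
)

```text
time_s: 22.15
ee_pos: [0.4645, -0.101, 0.1505]
orientation: [[-0.033, 0.009, -0.999], [0.999, 0.006, -0.033], [0.005, -1.0, -0.009]]
wrist_force: [1.1, -0.5, 0.5]
opening: 0.0458
```

```bash
python3 - <<'E'
from h import *
f=manip.grab_frame("top"); g=manip.grab_frame("scene"); s=manip.read_state()
print(s["ee_pos"],s["orientation"].round(3).tolist(),s["opening"])
th=np.radians(1.6926);R=np.array([[np.cos(th),-np.sin(th)],[np.sin(th),np.cos(th)]]);t=np.array([607.45,-153.03])
for b in(0,-3): w=onz(g,232,166.5+b,.102)[:2]*1000; print("knob",w,R.T@(w-t))
# dark blob of knob
m=(g["img"].max(2)<60).astype(np.uint8); m[:150]=0;m[200:]=0;m[:,:215]=0;m[:,250:]=0
ys,xs=np.nonzero(m); print(len(xs),xs.mean(),ys.mean(),xs.min(),xs.max(),ys.min(),ys.max())
for q in((440,-110),(446,-101),(443,-105)): print(q,proj(g,(q[0]/1e3,q[1]/1e3,.081)),proj(g,(q[0]/1e3,q[1]/1e3,.102)))
def cut(f,x0,y0): return cv2.resize(f["img"][y0:y0+190,x0:x0+125],None,fx=3,fy=3,interpolation=2)
cv2.imwrite("pics/c6.png",cv2.convertScaleAbs(np.hstack([cut(f,410,140),cut(g,120,140)])[:,:,::-1],alpha=1.8))
E
```

```text
[ 0.46751272 -0.10185279  0.15046238] [[-0.032, 0.012, -0.999], [0.999, 0.005, -0.032], [0.005, -1.0, -0.012]] 0.05388866706789831
knob [ 450.35940174 -101.06758262] [-155.48723548   56.57975329]
knob [ 441.24424448 -104.34408706] [-164.69519424   53.57391419]
171 231.0701754385965 176.35087719298247 215 237 165 199
(440, -110) (np.float64(230.89940215639047), np.float64(171.06725288564576)) (np.float64(229.52094168077826), np.float64(162.72658065362162))
(446, -101) (np.float64(234.11274376846777), np.float64(173.52341180218423)) (np.float64(232.78263786654486), np.float64(165.17612916654497))
(443, -105) (np.float64(232.73598812392777), np.float64(172.32720478772507)) (np.float64(231.38556453454783), np.float64(163.98314336925802))
```

View pics/c6.png

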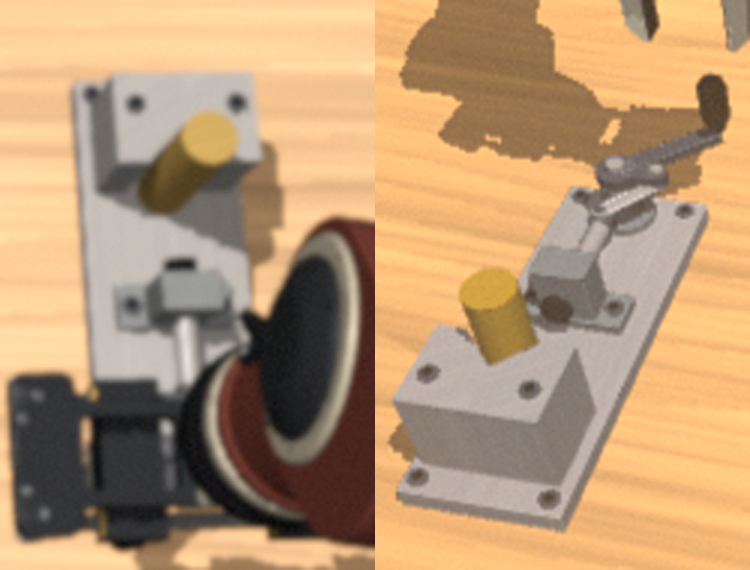

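The blank is unmoved and home, with its top at crop (209,138). The knob is at about (444,-104) mm, so I'm moving over it and down around it.

Call:
step_arm(
  targets=[
    [0.35, [-15, -1, 0], 0],
    [0.35, [-10, -1, -5], 0],
    [0.35, [0, 0, -15], 0],
    [0.35, [0, 0, -15], 0],
    [0.35, [0, 0, 0], 0],
    [0.35, [0, 0, 0], 0],
  ],
)

```text
time_s: 23.0
ee_pos: [0.4428, -0.1063, 0.114]
orientation: [[-0.029, 0.015, -0.999], [1.0, 0.004, -0.029], [0.004, -1.0, -0.015]]
wrist_force: [-0.8, -0.1, 0.3]
opening: 0.0605
```

Call:
step_arm(
  targets=[
    [0.35, [0, 1, -12], 0],
    [0.35, [-1, 0, -12], 0],
    [0.35, [-1, 0, -12], 0],
    [0.35, [-1, 0, -5], 0],
    [0.35, [0, 0, 0], 0],
  ],
)

```text
time_s: 23.62
ee_pos: [0.4398, -0.1053, 0.0704]
orientation: [[-0.029, 0.015, -0.999], [1.0, 0.004, -0.029], [0.004, -1.0, -0.015]]
wrist_force: [-0.3, 0.6, 0.8]
opening: 0.0604
```

Call:
step_arm(
  newtons=5,
  targets=[
    [0.9, [3, 0, 0], 0],
    [0.9, [0, 0, 0], 0],
    [0.9, [0, 0, 0], 0],
    [0.9, [0, 0, 0], 0],
    [0.9, [0, 0, 0], 0],
    [0.9, [0, 0, 0], 0],
  ],
)

```text
time_s: 24.38
ee_pos: [0.4437, -0.1051, 0.0712]
orientation: [[-0.03, 0.017, -0.999], [1.0, 0.004, -0.03], [0.003, -1.0, -0.017]]
wrist_force: [0.3, 0.4, -0.9]
opening: 0.0198
```

Call:
step_arm(
  targets=[
    [0.9, [9.8, 8.8, 0], 0],
    [0.9, [11, 7, 0], 0],
    [0.9, [12, 5, 0], 0],
  ],
)

```text
time_s: 24.75
ee_pos: [0.4763, -0.0856, 0.0711]
orientation: [[-0.026, 0.014, -1.0], [1.0, 0.001, -0.026], [0.001, -1.0, -0.014]]
wrist_force: [-1.5, -2.7, 0.1]
opening: 0.0199
```

Call:
step_arm(
  targets=[
    [0.9, [12.8, 3, 0], 0],
    [0.9, [13, 0.5, 0], 0],
    [0.9, [13, -1.5, 0], 0],
  ],
)

```text
time_s: 25.12
ee_pos: [0.5167, -0.084, 0.0708]
orientation: [[-0.026, 0.01, -1.0], [1.0, -0.0, -0.026], [-0.001, -1.0, -0.01]]
wrist_force: [-3.3, -3.6, 1.6]
opening: 0.0198
```

Call:
step_arm(
  targets=[
    [0.9, [12, -3.5, 0], 0],
    [0.9, [11, -6, 0], 0],
  ],
)

```text
time_s: 25.38
ee_pos: [0.5407, -0.0924, 0.0707]
orientation: [[-0.027, 0.008, -1.0], [1.0, 0.002, -0.027], [0.001, -1.0, -0.008]]
wrist_force: [-2.2, -0.1, 2.6]
opening: 0.0199
```

Call:
step_arm(
  targets=[
    [0.9, [8, -6.5, 0], 0],
    [0.9, [6, -6, 0], 0],
  ],
)

```text
time_s: 25.62
ee_pos: [0.557, -0.1029, 0.0707]
orientation: [[-0.029, 0.01, -1.0], [1.0, 0.005, -0.029], [0.005, -1.0, -0.01]]
wrist_force: [-1.5, 1.6, 1.9]
opening: 0.0199
```

Call:
step_arm(
  targets=[
    [0.9, [3, -4, 0], 0],
    [0.9, [2, -3, 0], 0],
  ],
)

```text
time_s: 25.88
ee_pos: [0.5639, -0.109, 0.0707]
orientation: [[-0.03, 0.013, -0.999], [1.0, 0.007, -0.03], [0.007, -1.0, -0.013]]
wrist_force: [-2.1, 5.7, 2.6]
opening: 0.0196
```

Call:
step_arm(
  targets=[
    [0.9, [-3, -2, 0], 0],
    [0.9, [-1, -2.5, 0], 0],
  ],
)

```text
time_s: 26.12
ee_pos: [0.5639, -0.1089, 0.0709]
orientation: [[-0.033, 0.022, -0.999], [0.999, 0.013, -0.033], [0.012, -1.0, -0.022]]
wrist_force: [-0.1, 5.8, -1.4]
opening: 0.0198
```

Call:
step_arm(
  targets=[
    [0.9, [0, -2.5, 0], 0],
    [0.9, [0, -2.5, 0], 0],
  ],
)

```text
time_s: 26.38
ee_pos: [0.564, -0.1087, 0.0708]
orientation: [[-0.038, 0.022, -0.999], [0.999, 0.019, -0.037], [0.018, -1.0, -0.022]]
wrist_force: [-0.3, 5.4, 0.7]
opening: 0.0198
```

Call:
step_arm(
  targets=[
    [0.9, [2, -4, 0], 0],
    [0.9, [2, -4, 0], 0],
  ],
)

```text
time_s: 26.62
ee_pos: [0.564, -0.1086, 0.0704]
orientation: [[-0.043, 0.012, -0.999], [0.999, 0.029, -0.043], [0.029, -0.999, -0.014]]
wrist_force: [-3.6, 7.0, 5.1]
opening: 0.0202
```

Firmly against the stop: 8 N and no movement. I'm releasing, lifting clear and looking.

Call:
step_arm(
  targets=[
    [0.9, [0, 0, 0], 0],
    [0.5, [0, 0, 0], 0],
    [0.4, [0, 0, 0], 0],
    [0.4, [0, 0, 0], 0],
    [0.4, [0, 0, 0], 0],
    [0.4, [0, 0, 15], 0],
    [0.4, [0, 0, 30], 0],
    [0.4, [0, 0, 40], 0],
    [0.4, [-50, 0, 15], 0],
    [0.4, [-50, 10, 0], 0],
  ],
)

```text
time_s: 27.88
ee_pos: [0.467, -0.1029, 0.1774]
orientation: [[-0.042, 0.024, -0.999], [0.999, 0.023, -0.042], [0.022, -0.999, -0.025]]
wrist_force: [0.3, 0.5, -0.3]
opening: 0.056
```

Call:
step_arm(
  targets=[
    [0.4, [-20, 50, 20], 0],
    [0.4, [0, 55, 20], 0],
    [0.4, [0, 55, 0], 0],
    [0.4, [0, 50, 0], 0],
    [0.4, [0, 0, 0], 0],
    [0.4, [0, 0, 0], 0],
  ],
)

```text
time_s: 28.62
ee_pos: [0.4435, 0.1119, 0.2262]
orientation: [[-0.038, 0.035, -0.999], [0.999, 0.023, -0.037], [0.022, -0.999, -0.036]]
wrist_force: [0.0, -1.3, 0.7]
opening: 0.056
```

```bash
python3 - <<'E'
from h import *
f=manip.grab_frame("top"); g=manip.grab_frame("scene"); s=manip.read_state()
print(s["ee_pos"],s["wrist_force"],s["opening"],s["time_s"])
th=np.radians(1.6926);R=np.array([[np.cos(th),-np.sin(th)],[np.sin(th),np.cos(th)]]);t=np.array([607.45,-153.03])
p=R@[-109+75*np.cos(np.radians(38)),75*np.sin(np.radians(38))]+t
a,b=proj(f,(*p/1e3,.102)); print("closed knob crop",(a-410)*3,(b-140)*3)
def cut(f,x0,y0): return cv2.resize(f["img"][y0:y0+190,x0:x0+125],None,fx=3,fy=3,interpolation=2)
cv2.imwrite("pics/c7.png",cv2.convertScaleAbs(np.hstack([cut(f,410,140),cut(g,120,140)])[:,:,::-1],alpha=1.8))
E
```

```text
[0.44363583 0.11151507 0.22597038] [ 0.46805042 -1.33122162  1.11519701] 0.055796598197821755 28.725
closed knob crop 133.48542785243023 329.48401703718514
```

View pics/c7.png

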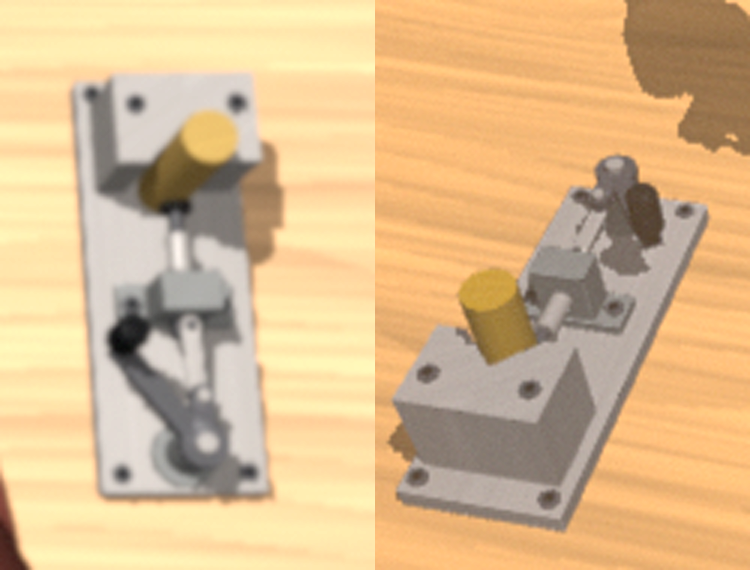

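The lever is closed: the knob is at crop (130,333) against a predicted (133,329). The pad bears on the blank, which is still upright at crop (209,138).

```bash
python3 -c "
from rig import manip
print(manip.finish_job())"
```

```text
the job is handed in; nothing more can be done
None
```

The thick brass blank is set up in the fixture, pressed home and clamped, and I handed the job in at about 29 s of the 72 s allowed. I stood it on the bed and, with the clamp still open, pushed it into the vee. I then swung the lever to its stop, let go and moved the arm clear.

**Final checks**
- **Seat:** in the top view, taken after the first push, the blank was at fixture (57.2, 0.4) mm; the seat is at (57.4, 0). It showed in the same place, upright, in the last picture with the pad on it.
- **Lever:** it did not move under about 8 N at the stop. The knob shows within about 2 mm of its closed position and stayed there after I let go.
- **Touching nothing:** the gripper was clear, with about 1–2 N of drift on the force reading.

**What went less cleanly**
- **First push:** it stopped at about 6 N because the tool had tilted a little, so I backed off, corrected the tilt and pushed again.
- **Second push:** it read 9–10 N for about a quarter of a second, then fell to about 6 N as the tool tilted. The highest sideways push I read was 10.1 N, well under the 25 N limit, but it was not a long steady 10 N.
- **Scene camera:** it read about 3 pixels off from the top camera, so I relied mainly on the top view.
- **Other bench items:** I did not re-measure the bystanders at the end. The arm's path kept clear of them, and I saw no unexpected contact force.

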